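# Cross-stack the building planks on their sprung tray and hold them down for strapping

### The job

Pack the building planks for carrying: lay the two loose planks crosswise on the two already on the sprung tray, one near each end of them, and then lay the red cover board centred on top, crosswise to that layer. Then press the cover board down with the gripper's fingers until the tray plate has sunk 12 mm (red pointer in the green band) and finish while still holding it there, so that I can close the strap. Never push the tray down to its bottom stop, keep the stack square, and do not disturb the mug, the remote control or the candle jar.

Things in the scene. Friction and masses are not known exactly. Their poses are not given: they have to be found in the camera images.
- tray_top (a point): Centre of the top face of the tray's grey spring plate (156 x 156 x 10 mm), 58 mm above the table at rest; it moves down with the plate. x runs along the two bottom planks, y across them, z up. The tray's black base (170 x 170 x 22 mm) under it is fixed to the table.
- gauge (a point): Middle of the green band on the tray's white gauge post, 41 mm above the table. The post (12 mm thick, 62 mm tall) is fixed beside the plate's +x +y corner, at x 75, y 92 mm from the plate's centre. The red pointer on the plate's edge is level with the band at a travel of 8 to 16 mm.
- platform (a joint): Travel of the spring plate in m: 0 at rest (up), grows as it is pressed down, bottom stop at 0.024. Spring 500 N/m with 7 N preload, so the stack's own weight does not sink it; 12 mm takes about 9 N of push on the finished stack. It springs back up when let go.
- bottom_plank_1: pale wooden building plank, 140 x 25 x 16 mm (length along its x, width y, thickness z), about 35 g. Origin at the centre of its underside. Already lies on the plate, along the plate's x, about 45 mm to the +y side of its centre.
- bottom_plank_2: pale wooden building plank, 140 x 25 x 16 mm (length along its x, width y, thickness z), about 35 g. Origin at the centre of its underside. Already lies on the plate, along the plate's x, about 45 mm to the -y side of its centre.
- plank_1: pale wooden building plank, 140 x 25 x 16 mm (length along its x, width y, thickness z), about 35 g. Origin at the centre of its underside. Lies loose and flat on the table. Its place is across the bottom planks (along the plate's y), centred in y and about 45 mm from the plate's centre in x; either end will do.
- plank_2: pale wooden building plank, 140 x 25 x 16 mm (length along its x, width y, thickness z), about 35 g. Origin at the centre of its underside. Lies loose and flat on the table. Its place is like that of plank_1, about 45 mm from the centre at the other end.
- cover: Red cover board, 140 x 62 x 16 mm (length x, width y, thickness z), 85 g, with a round paper spot at the middle of its top. Origin at the centre of its underside. Lies loose and flat on the table, spot up. Its place is centred on top of the stack, along the plate's x, its top then 48 mm above the plate.
- mug: White mug, 80 mm across and 90 mm tall, to be left alone. Origin at the centre of its underside.
- remote: Grey remote control, 45 x 160 x 18 mm (its long side along its y), to be left alone. Origin at the centre of its underside.
- candle_jar: Candle jar with a brass lid, 68 mm across and 85 mm tall, to be left alone. Origin at the centre of its underside.
There are look-alikes about, which are no part of the job. What is shaped like the plank_2 but turquoise is not meant. What is shaped like the plank_1 but turquoise is not meant.

How it is judged:
By the outcome, as a careful person would: the job done as asked, in the order asked, and still so for the second after the job is handed in, while the arm keeps its last pose, push and grip.
It also fails if it takes over 72 s, if anything falls off the work surface, if the arm or the gripper's body presses on something with over 40 N, if the wrist force passes 120 N, or if a joint passes its speed limit or range.

### The arm

A 6-joint arm with a two-finger parallel gripper is mounted at the origin on the work surface. World frame = base frame: x ahead of the robot, y to its left, z up, the work surface at z = 0. Lengths are in mm, angles in rad, forces in N, time in s.
With the tool pointing down it reaches from about 275 to 825 mm from the base axis. Payload 4.9 kg.
Tool frame: the origin (TCP) lies midway between the tips of the shut fingers; the grasp point (between the pads) lies 19 mm behind it; z points along the fingers, y is the line along which they close (so a half turn about z gives the same grasp; the last joint's range is limited). The gripper opens to 85 mm and grips with 20 to 120 N. Pads are 22 mm wide; open, the fingers measure 114 mm over their backs; the gripper's body (76 mm by 85 mm) begins 54 mm behind the grasp point. The pads swing forward as they close: fully open they stand 13 mm farther back than shut.
Start: joints at [-1.47, 0.326, -0.193, 1.052, 0, 1.437], TCP at [127.968, -534.923, 204.581] pointing down, gripper open.
Joint ranges: [-2.65, 2.65], [-0.97, 1.79], [-1.3, 1.35], [-1.93, 2.1], [-1.47, 1.37], [-3.14, 3.14]. Speed limits (rad/s): [2.57, 2.57, 3.14, 3.14, 3.14, 3.14].

### API

Orientations are given as a unit quaternion [x, y, z, w].
In Python, from cell import * gives the robot as it stands.
- The arm moves only by the tool servo_tool, never from a script. Its argument "plan" is one flat list of numbers, 7 for each row, row after row: the turn, a rotation vector about the world's x, y, z in degrees, then the shift along the world's x, y, z in mm, then the finger opening in mm, from 0 to 85.4. In form: [ax, ay, az, tx, ty, tz, gripper, ax, ay, az, tx, ty, tz, gripper, ...]. A call has 1 to 10 rows; each row shifts and turns the commanded pose from where the row before left it; what a row does not reach is not made up. A row lasts 1/8 s, in which the tool goes at most 62.5 mm and 10.7 degrees, less where a joint would pass 70% of its speed; a pose out of reach is approached as far as the arm can. A call is refused whole if a number of a shift passes 62.5 or a number of a turn 10.7, either way. A call with a gripper value outside its range is refused whole. The fingers move at their own pace and stop on an object; "force" is the grip in N (left out, the last holds). Time passes only in rows, so rows that do not move let the fingers close. It gives the time, the measured TCP pose, the force, the opening and the grip force at its end, in the units of the state.
- state(): the state, without advancing time (a new reading comes with each control period).
- read_camera(name): name is "side" or "top" or "wrist"; returns the picture (400x640x3 uint8, red, green, blue); there is no depth.
- camera_params(name): a dict with "fx", "fy", "cx", "cy" (pixels), "R" (3x3) and "t" (3): a world point X has camera coordinates R X + t. Camera axes: x right, y down, z forward; pixel columns grow to the right and rows downward; lengths in mm; the calibration is good to about 2 mm. A picture is of the moment at which its call begins: read the wrist's pose just before it. camera_params takes no time and is no camera call; for the wrist camera it gives the pose at the moment of the call.
- finish_job(): hands the job in; it is judged then, once.
The state is a dict: "clock": time; "joints": joint angles; "qd": joint speeds; "tau": joint torques, N m; "tcp_pos": TCP position; "eef_rot": TCP orientation; "wrist_force": force on the tool from outside, world axes, zero at the start; "torque": the same for the moment, N m; "grip_width": finger opening in mm; "grip_force": force on a finger pad.
Only numpy, scipy, OpenCV 4.12 (cv2) and the standard library are available. Lean on these libraries where they do the work, as an engineer would, in place of code of your own. Each camera call takes 0.05 s, during which the arm holds its last target. There are 200 camera calls.

## Working session

There is one attempt and no reset: what is moved stays moved. The work goes in short steps, Python scripts to look and compute and a tool call to move; the robot and the scene stay as the last step left them, time stands still between calls to the robot, and variables do not carry over. Pictures are saved under pics/ and viewed, at most 10 in all, crops included, and the job is handed in when it is done.

Besides the shell and the picture viewer there is one more tool, called after "Request:" as name(argument=value, ...) on one line, values as JSON. servo_tool: Moves the arm, as the interface text tells. Its arguments: {"type":"object","properties":{"plan":{"type":"array"},"force":{"type":"number"}},"required":["plan"]}

```bash
mkdir -p pics; python3 - <<'E'
from cell import *
import cv2,numpy as np
s=state();print(s)
for n in("top","side"):
    im=read_camera(n);cv2.imwrite(f"pics/{n}0.png",im[:,:,::-1])
    p=camera_params(n);print(n,{k:np.round(v,3).tolist() for k,v in p.items()})
E
```

```text
{'clock': 0.0, 'joints': array([-1.47023150e+00,  3.26919482e-01, -1.93576804e-01,  1.05198468e+00,
        1.12413748e-06,  1.43663288e+00]), 'qd': array([ 0.00092191, -0.00120488, -0.00171285, -0.00167116,  0.0003442 ,
       -0.00015772]), 'tau': array([ 1.73500724e-03, -4.43407166e+01,  2.62434143e+01,  1.54021103e-02,
        1.89273687e-04,  8.55455141e-06]), 'tcp_pos': array([ 127.88714483, -534.29374675,  203.81783439]), 'eef_rot': array([ 9.93120379e-01,  1.17094844e-01,  1.47116638e-05, -8.42188611e-04]), 'wrist_force': array([ 0.21261048, -0.33814735, -0.50998489]), 'torque': array([ 0.00670424,  0.0112573 , -0.04797939]), 'grip_force': 0.0, 'grip_width': 85.41812314441167}
top {'fx': 429.726, 'fy': 429.726, 'cx': 324.174, 'cy': 196.76, 'R': [[-0.021, -1.0, 0.001], [-0.999, 0.021, -0.042], [0.042, -0.002, -0.999]], 't': [-37.956, 548.31, 1387.392]}
side {'fx': 469.621, 'fy': 469.621, 'cx': 313.075, 'cy': 195.813, 'R': [[0.991, -0.136, -0.011], [-0.091, -0.595, -0.798], [0.102, 0.792, -0.602]], 't': [-569.15, 87.827, 1221.747]}
```

View pics/top0.png

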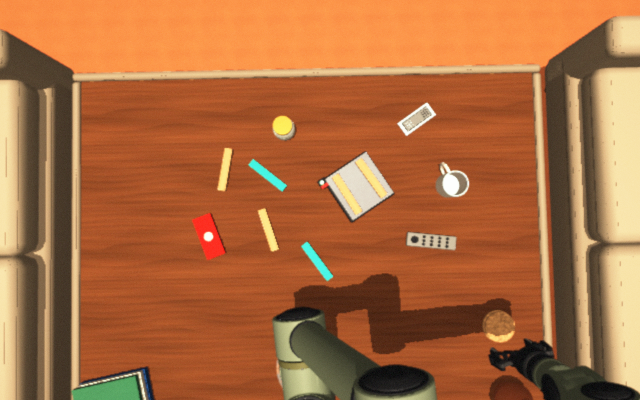

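View pics/side0.png

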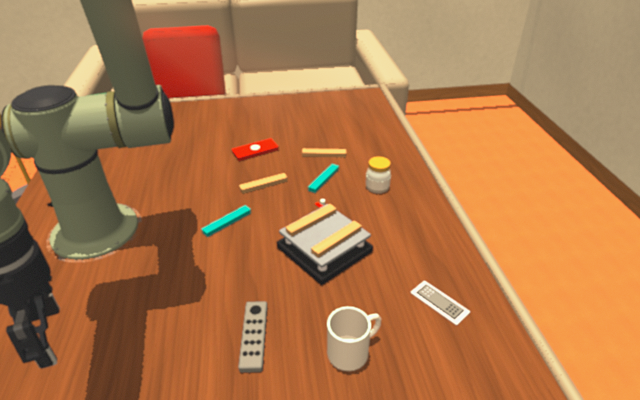

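The top view shows two pale loose planks at about (225,170) and (268,230), and two turquoise look-alikes at (268,175) and (317,261). The pale pair fits the description because of its colour. The red cover is at (208,236) with its spot, and the tray is at (358,187) with two pale planks on it. The mug, remote, jar and other items stand clear. The side view agrees.

```bash
cat > h.py <<'E'
from cell import *
import cv2,numpy as np
def ray(n,uv,z,p=None):
    p=p or camera_params(n);R=np.array(p["R"]);t=np.array(p["t"])
    d=R.T@np.array([(uv[0]-p["cx"])/p["fx"],(uv[1]-p["cy"])/p["fy"],1]);c=-R.T@t
    return (c+d*(z-c[2])/d[2])[:2]
def rects(im,lo,hi,amin=60):
    h=cv2.cvtColor(im,cv2.COLOR_RGB2HSV);m=cv2.inRange(h,np.array(lo),np.array(hi))
    m=cv2.morphologyEx(m,cv2.MORPH_CLOSE,np.ones((3,3)))
    return [c for c in cv2.findContours(m,cv2.RETR_EXTERNAL,cv2.CHAIN_APPROX_NONE)[0] if cv2.contourArea(c)>amin]
def fit(n,c,z,p=None):
    w=np.array([ray(n,q,z,p) for q in c[:,0,:]],np.float32)
    (cx,cy),(a,b),_=r=cv2.minAreaRect(w);B=cv2.boxPoints(r)
    e=max((B[1]-B[0],B[2]-B[1]),key=np.linalg.norm)
    return np.round([cx,cy,max(a,b),min(a,b),np.degrees(np.arctan2(e[1],e[0]))%180],1)
E
python3 - <<'E'
from h import *
im=read_camera("top")
for q in [(225,170),(208,225),(345,195),(268,230)]: print(q,cv2.cvtColor(im[q[1]:q[1]+1,q[0]:q[0]+1],cv2.COLOR_RGB2HSV)[0,0])
for c in rects(im,(14,60,150),(26,190,255)):
    x,y,w,h=cv2.boundingRect(c)
    if 150<x<400 and 130<y<300: print("pale",(x+w//2,y+h//2),fit("top",c,16),"tray z:",fit("top",c,74))
for c in rects(im,(0,215,140),(4,255,255))+rects(im,(176,215,140),(180,255,255)):
    print("red",cv2.boundingRect(c),fit("top",c,16))
for c in rects(im,(80,100,100),(95,255,255)): print("turq",cv2.boundingRect(c),fit("top",c,16))
h=cv2.cvtColor(im,cv2.COLOR_RGB2HSV)
print("tray px",h[185,362],h[200,372]);
cv2.imwrite("pics/crop.png",cv2.resize(im[130:290,180:410,::-1],None,fx=3.4,fy=3.4,interpolation=cv2.INTER_CUBIC))
E
```

```text
(225, 170) [ 25 117 253]
(208, 225) [  2 224 253]
(345, 195) [ 24 123 253]
(268, 230) [ 25 115 253]
pale (268, 230) [444.9 135.4 142.1  27.6  17.5] tray z: [446.7 127.8 136.2  26.4  17.5]
pale (347, 194) [ 555.7 -122.5  147.1   29.4   31.2] tray z: [ 552.9 -119.3  141.    28.2   31.2]
pale (371, 178) [ 606.5 -202.2  147.3   30.3   34.3] tray z: [ 601.6 -195.7  141.2   29.1   34.3]
pale (224, 169) [644.3 273.5 141.4  28.  169.6] tray z: [637.9 260.1 135.5  26.8 169.6]
red (193, 213, 32, 47) [428.1 327.3 139.4  63.2  19.9]
turq (302, 242, 31, 38) [341.6 -20.6 139.5  25.1  35.3]
turq (249, 160, 38, 31) [622.5 134.2 139.1  24.8  50.7]
tray px [ 22  28 229] [ 20  29 227]
```

View pics/crop.png

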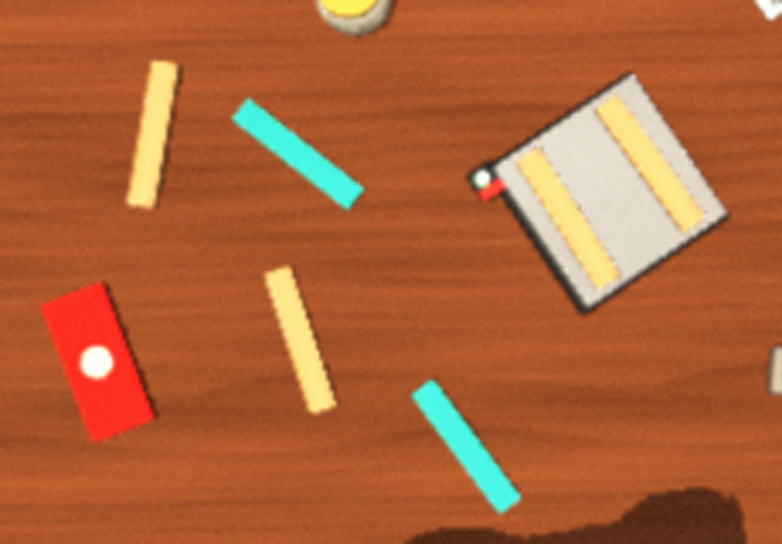

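The crop confirms the two pale planks at crop (152,134) and (300,340), and the turquoise pair is clearly distinct. I'll move to the nearer pale plank.

Request:
servo_tool(plan=[0,0,10.2,17.6,37.2,0,60,0,0,10.2,17.6,37.2,0,60,0,0,10.2,17.6,37.2,0,60,0,0,10.2,17.6,37.2,0,60,0,0,10.2,17.6,37.2,0,60,0,0,10.2,17.6,37.2,0,60,0,0,10.2,17.6,37.2,0,60,0,0,10.2,17.6,37.2,0,60,0,0,10.2,17.6,37.2,0,60,0,0,10.2,17.6,37.2,0,60])

```text
clock: 1.4
tcp_pos: [304.3, -161.7, 204.6]
eef_rot: [0.532, 0.847, 0.0, 0.0]
wrist_force: [0.5, -0.2, 0.2]
grip_width: 60.0
grip_force: 0.0
```

Request:
servo_tool(plan=[0,0,10.2,17.6,37.2,0,60,0,0,10.2,17.6,37.2,0,60,0,0,10.2,17.6,37.2,0,60,0,0,10.2,17.6,37.2,0,60,0,0,10.2,17.6,37.2,0,60,0,0,10.2,17.6,37.2,0,60,0,0,10.2,17.6,37.2,0,60,0,0,10.2,17.6,37.2,0,60,0,0,0,0,0,0,60,0,0,0,0,0,0,60])

```text
clock: 2.65
tcp_pos: [444.0, 134.3, 204.2]
eef_rot: [-0.148, 0.989, -0.0, -0.001]
wrist_force: [0.2, 0.2, 0.3]
grip_width: 60.1
grip_force: 0.0
```

```bash
cat >> h.py <<'E'
from scipy.spatial.transform import Rotation as Rn
def pose():
    s=state();y=Rn.from_quat(s["eef_rot"]).as_matrix()
    print("t",round(s["clock"],2),"tcp",np.round(s["tcp_pos"],1),"yaw",round(np.degrees(np.arctan2(y[1,1],y[0,1])),2),"tilt",np.round(y[:,2],3),"F",np.round(s["wrist_force"],1),"w",round(s["grip_width"],1),"gf",round(s["grip_force"],1),"j6",round(s["joints"][5],2))
    return s
PALE=((14,60,150),(28,200,255))
E
python3 - <<'E'
from h import *
pose()
p=camera_params("wrist");im=read_camera("wrist");cv2.imwrite("pics/w1.png",im[:,:,::-1])
for c in rects(im,*PALE,amin=800): print(cv2.boundingRect(c),fit("wrist",c,16,p))
print(-np.array(p["R"]).T@p["t"],p["R"][2])
im=read_camera("top");
h=cv2.cvtColor(im,cv2.COLOR_RGB2HSV);m=cv2.inRange(h,np.array((0,0,180)),np.array((40,60,255)))
for c in rects(im,*PALE):
    x,y,w,hh=cv2.boundingRect(c)
    if 320<x<400 and 130<y<250: cv2.drawContours(m,[c],-1,255,-1);print("pl",fit("top",c,74))
m=cv2.morphologyEx(m,cv2.MORPH_CLOSE,np.ones((5,5)))
for c in cv2.findContours(m,0,cv2.CHAIN_APPROX_NONE)[0]:
    if cv2.contourArea(c)>1000: print("plate",cv2.boundingRect(c),fit("top",cv2.convexHull(c),58))
print("post top",ray("top",(322,182.5),62))
E
```

```text
t 2.65 tcp [444.  134.3 204.2] yaw 107.0 tilt [-0.001 -0.001 -1.   ] F [0.2 0.2 0.3] w 60.1 gf 0.0 j6 -0.16
(6, 143, 89, 130) [ 585.2 -166.1  166.5   33.2   32.4]
(306, 113, 22, 116) [443.9 133.5 138.8  24.   17.5]
[374.76884322 113.17417773 373.98886838] [ 0.26705497  0.08121176 -0.96025324]
pl [ 552.5 -119.4  141.7   28.4   31.2]
pl [ 601.6 -195.7  141.2   29.4   34.1]
plate (321, 152, 72, 67) [ 574.3 -153.   172.   153.7  122.8]
post top [590.26209131 -43.44922011]
```

View pics/w1.png

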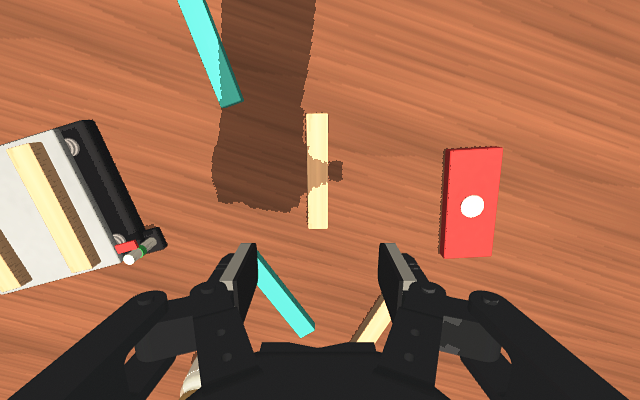

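The wrist view shows the plank centred between the fingers at (317,170). It fits 139x24 mm, so I'll descend and grip it.

Request:
servo_tool(plan=[0,0,0.5,0,0,-45,55,0,0,0,0,0,-45,55,0,0,0,0,0,-45,55,0,0,0,0,0,-35,55,0,0,0,0,0,-20,55,0,0,0,0,0,-10,55,0,0,0,0,0,0,15,0,0,0,0,0,0,15,0,0,0,0,0,0,15,0,0,0,0,0,0,15], force=40)

```text
clock: 4.0
tcp_pos: [445.2, 134.8, 5.1]
eef_rot: [-0.153, 0.988, -0.0, 0.001]
wrist_force: [-0.7, -0.7, 0.3]
grip_width: 14.7
grip_force: 0.0
```

```bash
python3 - <<'E'
from h import *
pose();a=read_camera("side")
p=camera_params("wrist");im=read_camera("wrist")
q=cv2.resize(a[120:240,180:340],(640,480))
cv2.imwrite("pics/g1.png",np.hstack([cv2.resize(q,(400,300)),cv2.resize(im[0:400],(400,300))])[:,:,::-1])
E
```

```text
t 4.0 tcp [445.2 134.8   5.1] yaw 107.55 tilt [ 0.001  0.    -1.   ] F [-0.7 -0.7  0.3] w 14.7 gf 0.0 j6 -0.17
```

View pics/g1.png

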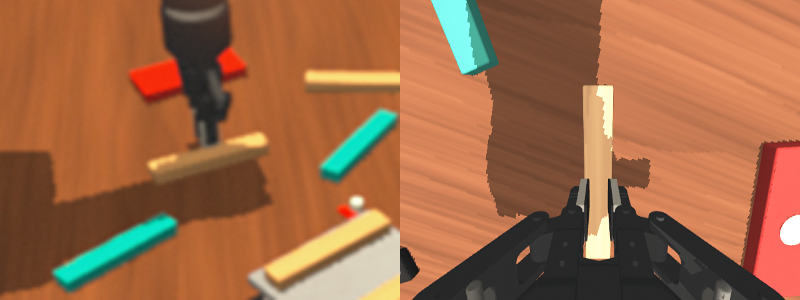

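The side half shows the finger tips ending at the plank's top edge with no finger in front, and there is no grip force. I'll test by commanding fully shut.

Request:
servo_tool(plan=[0,0,0,0,0,0,0,0,0,0,0,0,0,0,0,0,0,0,0,0,0])

```text
clock: 4.47
tcp_pos: [444.7, 134.7, 4.6]
eef_rot: [-0.153, 0.988, 0.0, -0.0]
wrist_force: [-0.3, -0.3, -0.1]
grip_width: 0.0
grip_force: 0.0
```

```bash
python3 - <<'E'
from h import *
pose();a=read_camera("side")
p=camera_params("wrist");im=read_camera("wrist")
for X in [(445,135,5),(445,135,24)]:
    v=np.array(p["R"])@X+p["t"];print(X,"->",p["fx"]*v[0]/v[2]+p["cx"],p["fy"]*v[1]/v[2]+p["cy"],v[2])
cv2.imwrite("pics/g2.png",np.hstack([cv2.resize(a[165:205,240:293],(400,300),interpolation=2),cv2.resize(im[210:360,220:420],(400,300))])[:,:,::-1])
E
```

```text
t 4.47 tcp [444.7 134.7   4.6] yaw 107.56 tilt [-0.  0. -1.] F [-0.3 -0.3 -0.1] w 0.0 gf 0.0 j6 -0.17
(445, 135, 5) -> 317.9107304726352 237.16425367225423 182.92451502403938
(445, 135, 24) -> 317.9554926291771 251.2514029148686 164.68700037528708
```

View pics/g2.png

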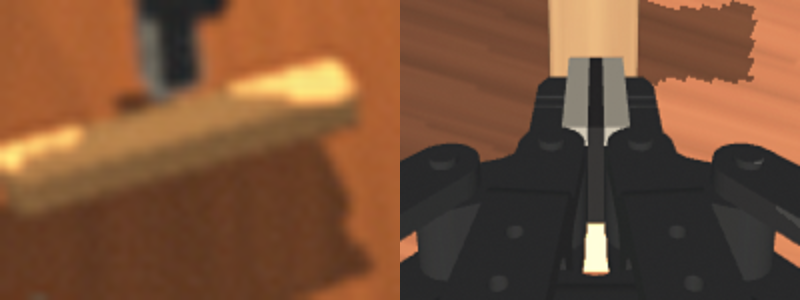

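The fingers have shut above the plank top, so the tip is higher than the readout suggests. I'll check its height with the side view.

```bash
python3 - <<'E'
from h import *
for n in("side","top"):
    p=camera_params(n)
    for z in (5,12,20,30):
        v=np.array(p["R"])@[444.7,134.7,z]+p["t"];print(n,z,np.round([p["fx"]*v[0]/v[2]+p["cx"],p["fy"]*v[1]/v[2]+p["cy"]],1))
im=read_camera("side")
for c in rects(im,(10,60,60),(28,200,255)):
    x,y,w,h=cv2.boundingRect(c)
    if 230<x<310: print((x,y,w,h),fit("side",c,8))
E
```

```text
side 5 [262.7 183.2]
side 12 [262.5 181.2]
side 20 [262.3 179. ]
side 30 [262.1 176.2]
top 5 [268.4 229.5]
top 12 [268.1 229.6]
top 20 [267.8 229.7]
top 30 [267.3 229.8]
```

Request:
servo_tool(plan=[0,0,0,0,0,0,50,0,0,0,0,0,0,50,0,0,0,0,0,0,50,0,0,0,0,0,-4,50,0,0,0,0,0,-4,50,0,0,0,0,0,0,50])

```text
clock: 5.38
tcp_pos: [444.3, 134.6, -3.9]
eef_rot: [-0.153, 0.988, 0.0, -0.001]
wrist_force: [-0.5, 0.0, -1.0]
grip_width: 50.1
grip_force: 0.0
```

Request:
servo_tool(plan=[0,0,0,0,0,0,20,0,0,0,0,0,0,20,0,0,0,0,0,0,20,0,0,0,0,0,0,20])

```text
clock: 5.88
tcp_pos: [444.8, 134.7, -3.4]
eef_rot: [-0.153, 0.988, -0.0, 0.0]
wrist_force: [0.7, -0.0, 0.9]
grip_width: 20.1
grip_force: 0.0
```

Request:
servo_tool(plan=[0,0,0,0,0,0,50,0,0,0,0,0,0,50,0,0,0,0,0,-3,50,0,0,0,0,0,-3,50,0,0,0,0,0,0,50])

```text
clock: 6.5
tcp_pos: [444.4, 134.6, -9.8]
eef_rot: [-0.153, 0.988, -0.0, -0.0]
wrist_force: [-0.4, -0.2, 0.3]
grip_width: 49.7
grip_force: 0.0
```

Request:
servo_tool(plan=[0,0,0,0,0,0,18,0,0,0,0,0,0,18,0,0,0,0,0,0,18,0,0,0,0,0,0,18])

```text
clock: 7.0
tcp_pos: [444.8, 134.7, -9.3]
eef_rot: [-0.153, 0.988, 0.0, 0.0]
wrist_force: [-0.3, 0.1, 0.4]
grip_width: 18.2
grip_force: 0.0
```

Request:
servo_tool(plan=[0,0,0,0,0,0,50,0,0,0,0,0,0,50,0,0,0,0,0,-2.5,50,0,0,0,0,0,-2.5,50,0,0,0,0,0,0,50])

```text
clock: 7.62
tcp_pos: [444.4, 134.6, -14.7]
eef_rot: [-0.153, 0.988, 0.0, -0.0]
wrist_force: [0.5, -0.2, -0.1]
grip_width: 50.1
grip_force: 0.0
```

Request:
servo_tool(plan=[0,0,0,0,0,0,18,0,0,0,0,0,0,18,0,0,0,0,0,0,18,0,0,0,0,0,0,18])

```text
clock: 8.12
tcp_pos: [444.8, 134.7, -14.2]
eef_rot: [-0.153, 0.988, -0.0, 0.0]
wrist_force: [-1.3, -0.4, 4.6]
grip_width: 23.0
grip_force: 39.4
```

```bash
python3 - <<'E'
from h import *
pose();a=read_camera("side")
p=camera_params("wrist");im=read_camera("wrist")
cv2.imwrite("pics/g3.png",np.hstack([cv2.resize(a[160:208,232:296],(400,300),interpolation=2),cv2.resize(im[130:330,187:453],(400,300))])[:,:,::-1])
E
```

```text
t 8.12 tcp [444.8 134.7 -14.2] yaw 107.55 tilt [ 0.  0. -1.] F [-1.3 -0.4  4.6] w 23.0 gf 39.4 j6 -0.17
```

View pics/g3.png

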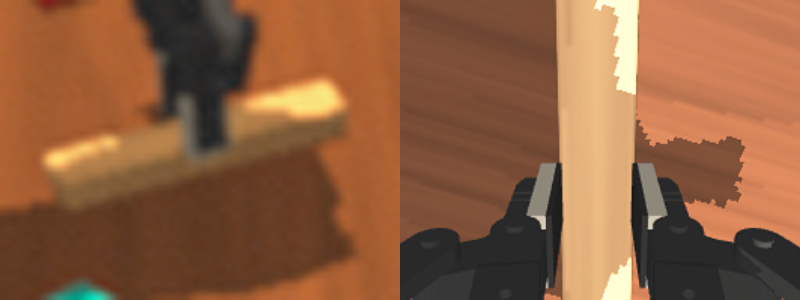

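The fingers now catch only the top edge of the plank (width 23, side tip at mid-face). The reported height is about 20 mm off, so I'll open, go deeper and regrip.

Request:
servo_tool(plan=[0,0,0,0,0,0,50,0,0,0,0,0,0,50,0,0,0,0,0,-2.5,50,0,0,0,0,0,-2.5,50,0,0,0,0,0,-2,50,0,0,0,0,0,0,50])

```text
clock: 8.98
tcp_pos: [444.6, 134.7, -21.7]
eef_rot: [-0.153, 0.988, 0.0, -0.0]
wrist_force: [0.1, -0.3, -0.2]
grip_width: 49.5
grip_force: 0.0
```

Request:
servo_tool(plan=[0,0,0,0,0,0,18,0,0,0,0,0,0,18,0,0,0,0,0,0,18,0,0,0,0,0,0,18])

```text
clock: 9.48
tcp_pos: [445.0, 134.7, -21.2]
eef_rot: [-0.153, 0.988, -0.0, 0.0]
wrist_force: [-1.0, 0.3, 2.9]
grip_width: 23.9
grip_force: 39.7
```

Request:
servo_tool(plan=[0,0,0,0,0,20,18,0,0,0,0,0,60,18,0,0,0,0,0,60,18,0,0,-10,15,-20,0,18,0,0,-10,15,-20,0,18,0,0,-10,15,-20,0,18,0,0,-10,10,-20,0,18,0,0,-10,10,-20,0,18,0,0,-10,0,0,0,18,0,0,0,0,0,0,18])

```text
clock: 10.72
tcp_pos: [509.4, 34.5, 118.2]
eef_rot: [0.361, 0.932, -0.0, -0.0]
wrist_force: [0.2, 0.5, -0.3]
grip_width: 23.7
grip_force: 39.4
```

```bash
python3 - <<'E'
from h import *
pose()
p=camera_params("wrist");im=read_camera("wrist");cv2.imwrite("pics/w2.png",im[:,:,::-1])
for dz in (0,-20):
  q=dict(p);q["t"]=np.array(p["t"])-np.array(p["R"])@[0,0,-dz]*-1 if dz else p["t"]
  for c in rects(im,*PALE,amin=800): print(dz,cv2.boundingRect(c),fit("wrist",c,74,q))
a=read_camera("side")
for c in rects(a,(12,60,200),(28,200,255)):
    x,y,w,h=cv2.boundingRect(c)
    if 270<x<370 and 195<y<270: print("side",(x,y,w,h),fit("side",c,74))
E
```

```text
t 10.72 tcp [509.4  34.5 118.2] yaw 47.64 tilt [-0.001  0.    -1.   ] F [ 0.2  0.5 -0.3] w 23.7 gf 39.4 j6 0.66
0 (289, 115, 58, 233) [527.8  15.9 189.6  39.8 137.5]
0 (587, 41, 53, 156) [602.5 231.  111.4  20.2 169.6]
-20 (289, 115, 58, 233) [521.   22.1 171.9  36.1 137.5]
-20 (587, 41, 53, 156) [588.8 217.1 101.   18.3 169.6]
side (311, 220, 51, 34) [ 602.6 -198.4  143.7   28.8   34.1]
side (285, 203, 51, 30) [ 552.9 -122.1  144.1   29.7   31.6]
```

View pics/w2.png

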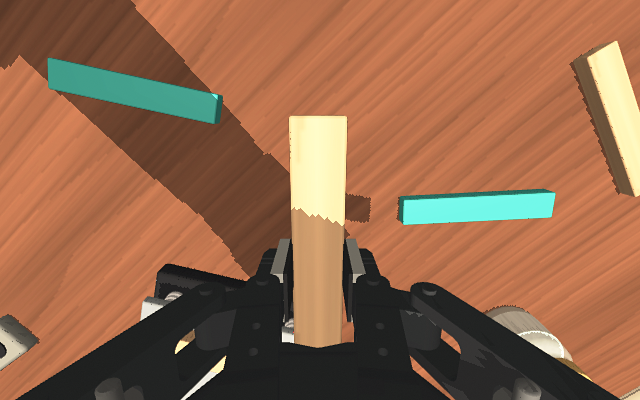

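Request:
servo_tool(plan=[0,0,-7.4,21.2,-33.8,0,18,0,0,-7.4,21.2,-33.8,0,18,0,0,0,21.2,-33.8,0,18,0,0,0,21.2,-33.8,0,18,0,0,0,21.2,-33.8,0,18,0,0,0,0,0,0,18,0,0,0,0,0,-25,18,0,0,0,0,0,-20,18,0,0,0,0,0,-14,18,0,0,0,0,0,0,18])

```text
clock: 12.08
tcp_pos: [614.6, -133.3, 58.5]
eef_rot: [0.478, 0.878, -0.0, -0.001]
wrist_force: [-0.4, -0.1, -0.4]
grip_width: 23.6
grip_force: 39.4
```

```bash
python3 - <<'E'
from h import *
pose()
E
```

```text
t 12.07 tcp [ 614.6 -133.3   58.5] yaw 32.83 tilt [-0.002  0.001 -1.   ] F [-0.4 -0.1 -0.4] w 23.6 gf 39.4 j6 0.67
```

Request:
servo_tool(plan=[0,0,0,0.5,-1,-2.5,18,0,0,0,0,0,-2,18,0,0,0,0,0,0,18])

```text
clock: 12.45
tcp_pos: [616.5, -135.4, 55.4]
eef_rot: [0.479, 0.878, 0.0, 0.0]
wrist_force: [-0.2, -0.2, -1.2]
grip_width: 23.6
grip_force: 39.4
```

Request:
servo_tool(plan=[0,0,0,0,0,-1,18,0,0,0,0,0,0,18])

```text
clock: 12.7
tcp_pos: [616.3, -135.4, 54.1]
eef_rot: [0.479, 0.878, 0.0, 0.0]
wrist_force: [0.5, 0.1, -1.1]
grip_width: 23.8
grip_force: 39.4
```

Request:
servo_tool(plan=[0,0,0,-0.8,0.8,-1,18,0,0,0,0,0,0,18])

```text
clock: 12.95
tcp_pos: [615.3, -134.4, 53.0]
eef_rot: [0.479, 0.878, 0.0, -0.0]
wrist_force: [-0.1, -0.0, -0.1]
grip_width: 23.6
grip_force: 39.4
```

Request:
servo_tool(plan=[0,0,0,0,0,-1,18,0,0,0,0,0,0,18])

```text
clock: 13.2
tcp_pos: [615.4, -134.5, 52.5]
eef_rot: [0.479, 0.878, 0.0, 0.0]
wrist_force: [-2.1, 0.4, 4.9]
grip_width: 24.0
grip_force: 39.9
```

Request:
servo_tool(plan=[0,0,0,0,0,-1,18,0,0,0,0,0,0,18])

```text
clock: 13.45
tcp_pos: [615.4, -134.5, 51.2]
eef_rot: [0.479, 0.878, 0.0, -0.0]
wrist_force: [-2.0, 1.0, 4.5]
grip_width: 23.7
grip_force: 40.0
```

Contact at about 52.5, as predicted. I'll release and lift.

Request:
servo_tool(plan=[0,0,0,0,0,0.5,40,0,0,0,0,0,0,45,0,0,0,0,0,0,50,0,0,0,0,0,20,50,0,0,0,0,0,40,50,0,0,0,0,0,40,50,0,0,10,0,40,0,50,0,0,10,0,50,0,50,0,0,10,0,50,0,50,0,0,0,0,0,0,50])

```text
clock: 14.7
tcp_pos: [615.1, 8.8, 151.5]
eef_rot: [0.233, 0.972, 0.0, -0.0]
wrist_force: [0.3, -0.6, -0.3]
grip_width: 49.8
grip_force: 0.0
```

```bash
python3 - <<'E'
from h import *
pose()
for n in("top","side"):
  im=read_camera(n)
  for c in rects(im,(12,60,200),(28,200,255)): 
    f=fit(n,c,16); 
    if 300<f[0]<700 and -300<f[1]<400: print(n,cv2.boundingRect(c),f,"z90",fit(n,c,90))
  if n=="side": cv2.imwrite("pics/s2.png",cv2.resize(im[130:280,220:400,::-1],(720,600),interpolation=2))
E
```

```text
t 14.7 tcp [615.1   8.8 151.5] yaw 63.05 tilt [-0.     0.001 -1.   ] F [ 0.3 -0.6 -0.3] w 49.8 gf 0.0 j6 0.36
top (337, 158, 50, 57) [ 584.7 -168.9  147.9  141.    32.4] z90 [ 579.6 -162.4  140.   133.6   32.4]
top (217, 148, 15, 44) [644.1 273.9 142.   26.8 169.9] z90 [635.9 256.9 134.4  25.3 169.9]Traceback (most recent call last):
  File "<stdin>", line 6, in <module>
  File "h.py", line 12, in fit
    w=np.array([ray(n,q,z,p) for q in c[:,0,:]],np.float32)
                ~~~^^^^^^^^^
  File "h.py", line 4, in ray
    p=p or camera_params(n);R=np.array(p["R"]);t=np.array(p["t"])
           ~~~~~~~~~~~~~^^^
ValueError: time passes only in moves, steps and waits
```

Request:
servo_tool(plan=[0,0,8.3,6,53,0,50,0,0,8.3,6,53,0,50,0,0,0,6,53,0,50,0,0,0,6,53,0,50,0,0,0,5,53,0,50,0,0,0,0,0,0,50])

```text
clock: 15.5
tcp_pos: [644.7, 273.0, 150.9]
eef_rot: [0.091, 0.996, 0.0, 0.0]
wrist_force: [-0.2, -1.2, -0.8]
grip_width: 50.0
grip_force: 0.0
```

```bash
python3 - <<'E'
from h import *
pose()
p=camera_params("wrist");im=read_camera("wrist")
for z in (16,-4):
  for c in rects(im,*PALE,amin=800): print(z,cv2.boundingRect(c),fit("wrist",c,z,p))
im=read_camera("side");p=camera_params("side")
for c in rects(im,(12,60,200),(28,200,255)): 
    x,y,w,h=cv2.boundingRect(c)
    if 220<x<370 and 130<y<280: print("side",(x,y,w,h),fit("side",c,90,p))
cv2.imwrite("pics/s2.png",cv2.resize(im[185:285,260:380,::-1],(720,600),interpolation=2))
E
```

```text
t 15.5 tcp [644.7 273.  150.9] yaw 79.5 tilt [ 0.  0. -1.] F [-0.2 -1.2 -0.8] w 50.0 gf 0.0 j6 0.48
16 (580, 356, 60, 44) [963.  587.1  78.   69.7   5.9]
16 (304, 112, 26, 134) [643.3 271.5 138.7  24.6 169.6]
-4 (580, 356, 60, 44) [988.6 606.9  83.2  74.3   5.9]
-4 (304, 112, 26, 134) [647.8 270.6 147.8  26.2 169.6]
side (311, 228, 40, 26) [ 583.8 -227.   102.5   27.3   33.9]
side (285, 209, 40, 24) [ 536.  -150.   104.8   28.9   31.1]
side (315, 198, 48, 32) [ 615.5 -136.2  144.5   30.7  122.7]
side (368, 156, 23, 13) [769.   67.   61.2  60.9 171.1]
side (302, 148, 22, 6) [594.9 155.   60.9  27.4 171.1]
```

View pics/s2.png

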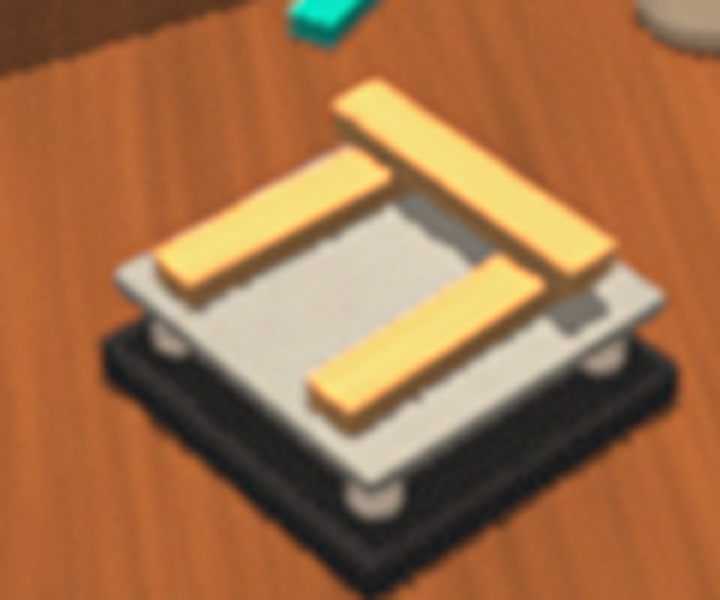

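The picture shows plank 1 lying square across the bottom pair at crop (475,180), near their +x ends. Next I'll pick plank 2.

Request:
servo_tool(plan=[0,0,0,-0.8,-0.3,-45,50,0,0,0,0,0,-45,50,0,0,0,0,0,-40,50,0,0,0,0,0,-25,50,0,0,0,0,0,-12,50,0,0,0,0,0,0,50])

```text
clock: 16.35
tcp_pos: [643.6, 268.6, -15.8]
eef_rot: [0.094, 0.996, -0.0, -0.001]
wrist_force: [0.6, 0.5, 0.3]
grip_width: 49.8
grip_force: 0.0
```

Request:
servo_tool(plan=[0,0,0,0,0,-3,50,0,0,0,0,0,-2,50,0,0,0,0,0,0,50])

```text
clock: 16.73
tcp_pos: [643.9, 270.4, -19.9]
eef_rot: [0.093, 0.996, 0.0, 0.0]
wrist_force: [0.0, -0.4, -0.2]
grip_width: 49.7
grip_force: 0.0
```

Request:
servo_tool(plan=[0,0,0,0,0,0,18,0,0,0,0,0,0,18,0,0,0,0,0,0,18,0,0,0,0,0,0,18])

```text
clock: 17.23
tcp_pos: [644.1, 270.4, -19.9]
eef_rot: [0.093, 0.996, 0.0, 0.0]
wrist_force: [-0.3, -0.4, 3.2]
grip_width: 23.8
grip_force: 39.7
```

Request:
servo_tool(plan=[0,0,0,0,0,20,18,0,0,0,0,0,60,18,0,0,0,0,0,60,18,0,0,-9.3,-11.6,-50.4,10,18,0,0,-9.3,-11.6,-50.4,0,18,0,0,-9.3,-11.6,-50.4,0,18,0,0,-9.3,-11.6,-50.4,0,18,0,0,-9.3,-11.6,-50.4,0,18,0,0,0,-11.6,-50.4,0,18,0,0,0,-11.6,-50.4,0,18])

```text
clock: 18.48
tcp_pos: [562.0, -84.3, 130.7]
eef_rot: [0.478, 0.878, 0.0, 0.0]
wrist_force: [0.9, 0.5, -0.0]
grip_width: 23.5
grip_force: 39.5
```

Request:
servo_tool(plan=[0,0,0,-11.6,-50.4,0,18,0,0,0,-11.6,-50.4,0,18,0,0,0,0,0,0,18,0,0,0,0,0,0,18])

```text
clock: 18.98
tcp_pos: [539.2, -183.3, 130.2]
eef_rot: [0.479, 0.878, 0.0, 0.0]
wrist_force: [-0.2, -0.9, -0.2]
grip_width: 23.5
grip_force: 39.5
```

```bash
python3 - <<'E'
from h import *
pose()
E
```

```text
t 18.98 tcp [ 539.2 -183.3  130.2] yaw 32.82 tilt [ 0.  0. -1.] F [-0.2 -0.9 -0.2] w 23.5 gf 39.5 j6 0.54
```

Request:
servo_tool(plan=[0,0,0,0,0,-30,18,0,0,0,0,0,-25,18,0,0,0,0,0,-15,18,0,0,0,0,0,-3,18,0,0,0,0,0,0,18])

```text
clock: 19.6
tcp_pos: [539.8, -183.2, 57.1]
eef_rot: [0.478, 0.878, 0.0, 0.0]
wrist_force: [0.2, 0.2, -1.0]
grip_width: 23.7
grip_force: 39.5
```

Request:
servo_tool(plan=[0,0,0,0,0,-1.5,18,0,0,0,0,0,0,18])

```text
clock: 19.85
tcp_pos: [539.6, -183.6, 55.7]
eef_rot: [0.478, 0.878, 0.0, 0.0]
wrist_force: [-0.3, 0.3, -0.3]
grip_width: 23.8
grip_force: 39.5
```

Request:
servo_tool(plan=[0,0,0,0,0,-1,18,0,0,0,0,0,0,18])

```text
clock: 20.1
tcp_pos: [539.2, -183.5, 54.1]
eef_rot: [0.478, 0.878, 0.0, 0.0]
wrist_force: [0.4, -0.9, -1.0]
grip_width: 23.5
grip_force: 39.5
```

Request:
servo_tool(plan=[0,0,0,0,0,-1,18,0,0,0,0,0,0,18])

```text
clock: 20.35
tcp_pos: [539.3, -183.5, 53.4]
eef_rot: [0.478, 0.878, -0.0, 0.0]
wrist_force: [-1.5, 0.4, 3.6]
grip_width: 23.9
grip_force: 40.0
```

Contact again. I'll release, lift and go to the cover.

Request:
servo_tool(plan=[0,0,0,0,0,0,40,0,0,0,0,0,0,45,0,0,0,0,0,0,45,0,0,0,0,0,20,45,0,0,0,0,0,40,45,0,0,0,0,0,40,45,0,0,9.6,-11.1,51,0,85,0,0,9.6,-11.1,51,0,85,0,0,9.6,-11.1,51,0,85,0,0,9.6,-11.1,51,0,85])

```text
clock: 21.6
tcp_pos: [494.4, 22.0, 153.2]
eef_rot: [0.16, 0.987, 0.0, 0.0]
wrist_force: [0.3, -0.0, 0.3]
grip_width: 85.3
grip_force: 0.0
```

Request:
servo_tool(plan=[0,0,9.6,-11.1,51,10,85,0,0,9.6,-11.1,51,0,85,0,0,9.6,-11.1,51,0,85,0,0,9.6,-11.1,51,0,85,0,0,0,-11.1,51,0,85,0,0,0,-11.1,51,0,85,0,0,0,0,0,0,85,0,0,0,0,0,0,85])

```text
clock: 22.6
tcp_pos: [428.0, 326.3, 162.8]
eef_rot: [-0.171, 0.985, -0.0, -0.0]
wrist_force: [0.2, 0.4, 0.8]
grip_width: 85.1
grip_force: 0.0
```

```bash
python3 - <<'E'
from h import *
pose()
p=camera_params("wrist");im=read_camera("wrist");cv2.imwrite("pics/w3.png",im[:,:,::-1])
for c in rects(im,(0,150,140),(5,255,255),800)+rects(im,(175,150,140),(180,255,255),800): print("red",cv2.boundingRect(c),fit("wrist",c,16,p))
for n,lo in (("top",150),("side",200)):
  im=read_camera(n);p=camera_params(n)
  for c in rects(im,(12,60,lo),(28,200,255),40): 
    x,y,w,h=cv2.boundingRect(c)
    if 280<x<400 and 140<y<270: print(n,(x,y,w,h),fit(n,c,90,p))
cv2.imwrite("pics/s3.png",cv2.resize(im[185:285,260:380,::-1],(720,600),interpolation=2))
E
```

```text
t 22.6 tcp [428.  326.3 162.8] yaw 109.69 tilt [-0.    -0.001 -1.   ] F [0.2 0.4 0.8] w 85.1 gf 0.0 j6 0.17
red (287, 112, 62, 130) [426.7 326.7 139.6  61.4  20.3]
top (331, 158, 59, 57) [ 578.2 -159.6  145.8  139.1  122.6]
side (311, 245, 11, 9) [ 547.9 -251.5   25.1   15.8  128. ]
side (285, 209, 66, 40) [ 553.  -177.9  142.8  104.8  121.3]
side (315, 198, 48, 32) [ 615.5 -136.2  144.5   30.7  122.7]
side (368, 156, 23, 13) [768.3  68.6  61.4  60.5 104.6]
```

View pics/s3.png

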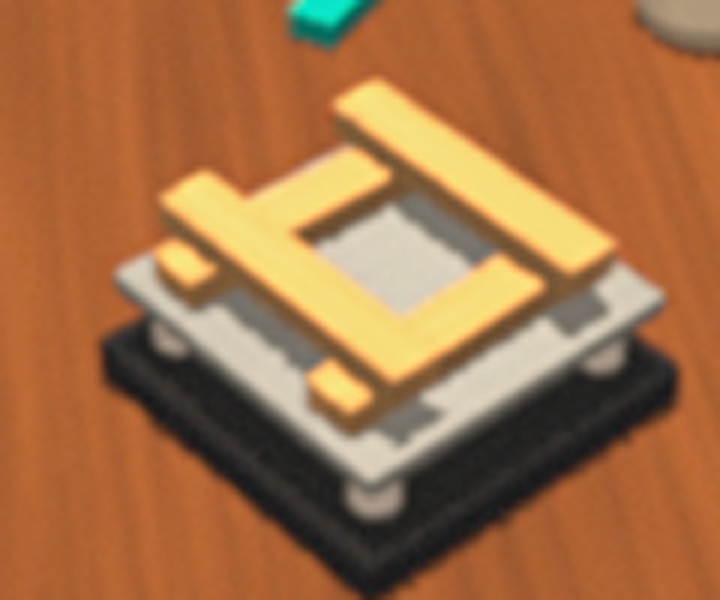

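The picture shows both cross planks square on the bottom pair, at crop (295,275) and (475,180). The cover is aligned, so I'll descend.

Request:
servo_tool(plan=[0,0,0.5,-0.8,0.6,-45,80,0,0,0,0,0,-45,80,0,0,0,0,0,-45,80,0,0,0,0,0,-30,80,0,0,0,0,0,-15,80,0,0,0,0,0,-3,80,0,0,0,0,0,0,80])

```text
clock: 23.62
tcp_pos: [428.4, 327.4, -19.0]
eef_rot: [-0.175, 0.985, 0.0, 0.001]
wrist_force: [0.0, -0.7, 0.0]
grip_width: 79.6
grip_force: 0.0
```

Request:
servo_tool(plan=[0,0,0,0,0,-2,80,0,0,0,0,0,-2,80,0,0,0,0,0,0,80])

```text
clock: 24.0
tcp_pos: [427.5, 327.3, -23.7]
eef_rot: [-0.175, 0.985, 0.0, 0.0]
wrist_force: [-0.2, 0.2, 1.0]
grip_width: 79.7
grip_force: 0.0
```

Request:
servo_tool(plan=[0,0,0,0,0,0,55,0,0,0,0,0,0,55,0,0,0,0,0,0,55])

```text
clock: 24.38
tcp_pos: [427.5, 327.3, -23.5]
eef_rot: [-0.175, 0.985, 0.0, 0.0]
wrist_force: [-0.9, -0.6, 5.9]
grip_width: 60.6
grip_force: 43.7
```

Request:
servo_tool(plan=[0,0,0,0,0,0,78,0,0,0,0,0,0,78,0,0,0,0,0,-2,78,0,0,0,0,0,-1.5,78,0,0,0,0,0,0,78,0,0,0,0,0,0,55,0,0,0,0,0,0,55,0,0,0,0,0,0,55])

```text
clock: 25.38
tcp_pos: [427.6, 327.3, -27.2]
eef_rot: [-0.175, 0.985, 0.0, 0.0]
wrist_force: [-0.6, -1.0, 3.2]
grip_width: 60.9
grip_force: 43.8
```

Request:
servo_tool(plan=[0,0,0,0,0,10,55,0,0,0,0,0,10,55,0,0,0,0,0,0,55])

```text
clock: 25.75
tcp_pos: [428.4, 327.7, -6.2]
eef_rot: [-0.175, 0.985, 0.0, 0.001]
wrist_force: [0.0, -0.2, -0.2]
grip_width: 60.9
grip_force: 43.6
```

Request:
servo_tool(plan=[0,0,0,0,0,50,55,0,0,0,0,0,50,55,0,0,0,0,0,35,55,0,0,6.3,16.6,-54.1,0,55,0,0,6.3,16.6,-54.1,0,55,0,0,0,16.6,-54.1,0,55,0,0,0,16.6,-54.1,0,55,0,0,0,16.6,-54.1,0,55,0,0,0,16.6,-54.1,0,55,0,0,0,16.6,-54.1,0,55])

```text
clock: 27.0
tcp_pos: [543.9, -53.3, 127.6]
eef_rot: [-0.282, 0.959, 0.0, 0.0]
wrist_force: [1.1, -0.1, -0.6]
grip_width: 60.7
grip_force: 44.5
```

Request:
servo_tool(plan=[0,0,0,16.6,-54.1,0,55,0,0,0,16.6,-54.1,0,55,0,0,0,0,0,0,55,0,0,0,0,0,0,55])

```text
clock: 27.5
tcp_pos: [576.1, -159.4, 127.0]
eef_rot: [-0.282, 0.96, 0.001, -0.0]
wrist_force: [-0.3, 0.8, -1.3]
grip_width: 60.6
grip_force: 44.5
```

```bash
python3 - <<'E'
from h import *
pose()
p=camera_params("wrist");im=read_camera("wrist")
s=state()
for c in rects(im,(0,150,100),(5,255,255),800)+rects(im,(175,150,100),(180,255,255),800): print("red",cv2.boundingRect(c),fit("wrist",c,s["tcp_pos"][2]+27+16,p))
h=cv2.cvtColor(im,cv2.COLOR_RGB2HSV)
E
```

```text
t 27.5 tcp [ 576.1 -159.4  127. ] yaw 122.72 tilt [-0.001  0.001 -1.   ] F [-0.3  0.8 -1.3] w 60.6 gf 44.5 j6 -0.96
red (241, 115, 153, 237) [ 564.8 -166.4  114.7   61.1   32.9]
```

Request:
servo_tool(plan=[0,0,0,1.2,0.3,-20,55,0,0,0,0,0,-15,55,0,0,0,0,0,-9,55,0,0,0,0,0,0,55])

```text
clock: 28.05
tcp_pos: [577.4, -158.7, 82.8]
eef_rot: [-0.282, 0.959, 0.001, -0.001]
wrist_force: [0.0, -0.1, -1.2]
grip_width: 60.7
grip_force: 44.5
```

Request:
servo_tool(plan=[0,0,0,0,0,-1.5,55,0,0,0,0,0,0,55])

```text
clock: 28.3
tcp_pos: [578.4, -159.6, 82.5]
eef_rot: [-0.282, 0.959, -0.0, 0.0]
wrist_force: [0.2, -0.5, -0.7]
grip_width: 60.9
grip_force: 44.5
```

Request:
servo_tool(plan=[0,0,0,0,0,-1,55,0,0,0,0,0,0,55])

```text
clock: 28.55
tcp_pos: [578.1, -159.5, 81.2]
eef_rot: [-0.282, 0.959, -0.0, 0.0]
wrist_force: [0.2, 0.2, -0.1]
grip_width: 60.9
grip_force: 44.5
```

Request:
servo_tool(plan=[0,0,0,-0.6,0.3,-1,55,0,0,0,0,0,0,55])

```text
clock: 28.8
tcp_pos: [577.3, -159.1, 80.0]
eef_rot: [-0.282, 0.959, 0.0, -0.0]
wrist_force: [-0.1, -0.1, -0.5]
grip_width: 61.0
grip_force: 44.5
```

Request:
servo_tool(plan=[0,0,0,0,0,-1,55,0,0,0,0,0,0,55])

```text
clock: 29.05
tcp_pos: [577.4, -159.1, 79.0]
eef_rot: [-0.282, 0.959, 0.0, -0.0]
wrist_force: [-0.1, -0.5, -0.4]
grip_width: 60.9
grip_force: 44.5
```

Request:
servo_tool(plan=[0,0,0,0,0,-1,55,0,0,0,0,0,0,55])

```text
clock: 29.3
tcp_pos: [577.4, -159.1, 78.0]
eef_rot: [-0.282, 0.959, 0.0, -0.0]
wrist_force: [0.4, 0.0, -1.3]
grip_width: 61.0
grip_force: 44.5
```

Request:
servo_tool(plan=[0,0,0,0,0,-1,55,0,0,0,0,0,0,55])

```text
clock: 29.55
tcp_pos: [577.4, -159.1, 77.0]
eef_rot: [-0.282, 0.959, 0.0, -0.0]
wrist_force: [0.1, 1.1, -1.5]
grip_width: 60.8
grip_force: 44.5
```

Request:
servo_tool(plan=[0,0,0,0,0,-0.8,55,0,0,0,0,0,0,55])

```text
clock: 29.8
tcp_pos: [577.4, -159.1, 76.2]
eef_rot: [-0.282, 0.959, 0.0, -0.0]
wrist_force: [-0.1, -0.3, -1.1]
grip_width: 60.8
grip_force: 44.5
```

Request:
servo_tool(plan=[0,0,0,0,0,-0.8,55,0,0,0,0,0,0,55])

```text
clock: 30.05
tcp_pos: [577.4, -159.1, 75.4]
eef_rot: [-0.282, 0.959, 0.0, -0.0]
wrist_force: [0.2, 0.1, -1.9]
grip_width: 60.8
grip_force: 44.5
```

Request:
servo_tool(plan=[0,0,0,0,0,-0.8,55,0,0,0,0,0,0,55])

```text
clock: 30.3
tcp_pos: [577.4, -159.1, 74.6]
eef_rot: [-0.282, 0.959, 0.0, -0.0]
wrist_force: [0.3, -0.5, -0.4]
grip_width: 61.0
grip_force: 44.5
```

```bash
python3 - <<'E'
from h import *
pose()
im=read_camera("side");p=camera_params("side")
for c in rects(im,(0,190,60),(6,255,255),60)+rects(im,(174,190,60),(180,255,255),60): 
    x,y,w,h=cv2.boundingRect(c)
    if 250<x<400 and 150<y<290: print((x,y,w,h),fit("side",c,122,p))
E
```

```text
t 30.3 tcp [ 577.4 -159.1   74.6] yaw 122.75 tilt [-0.  0. -1.] F [ 0.3 -0.5 -0.4] w 61.0 gf 44.5 j6 -0.96
(340, 202, 15, 16) [ 632.5 -167.9   59.8   23.4   58. ]
(293, 202, 36, 34) [ 559.3 -183.2  106.8   68.2   35.2]
```

Request:
servo_tool(plan=[0,0,0,0,0,-1,55,0,0,0,0,0,0,55])

```text
clock: 30.6
tcp_pos: [577.4, -159.1, 73.6]
eef_rot: [-0.282, 0.959, 0.0, -0.0]
wrist_force: [-0.5, -0.1, -1.9]
grip_width: 61.0
grip_force: 44.5
```

Request:
servo_tool(plan=[0,0,0,0,0,-1,55,0,0,0,0,0,0,55])

```text
clock: 30.85
tcp_pos: [577.4, -159.1, 72.6]
eef_rot: [-0.282, 0.959, 0.0, -0.0]
wrist_force: [-0.1, 0.3, -0.7]
grip_width: 61.0
grip_force: 44.5
```

Request:
servo_tool(plan=[0,0,0,0,0,-1,55,0,0,0,0,0,0,55])

```text
clock: 31.1
tcp_pos: [577.4, -159.1, 71.6]
eef_rot: [-0.282, 0.959, 0.0, -0.0]
wrist_force: [-0.5, -0.1, -0.5]
grip_width: 60.9
grip_force: 44.5
```

I mis-added: the cover's underside belongs at 90 mm, so contact should come at a reading of about 62.

Request:
servo_tool(plan=[0,0,0,0,0,-3,55,0,0,0,0,0,-3,55,0,0,0,0,0,-1.5,55,0,0,0,0,0,0,55])

```text
clock: 31.6
tcp_pos: [577.3, -159.0, 63.9]
eef_rot: [-0.282, 0.959, 0.0, -0.0]
wrist_force: [-0.3, -0.4, -1.4]
grip_width: 61.1
grip_force: 44.5
```

Request:
servo_tool(plan=[0,0,0,0,0,-1,55,0,0,0,0,0,0,55])

```text
clock: 31.85
tcp_pos: [577.5, -159.1, 63.2]
eef_rot: [-0.282, 0.959, -0.0, 0.0]
wrist_force: [0.4, 0.3, -1.5]
grip_width: 60.8
grip_force: 44.5
```

Request:
servo_tool(plan=[0,0,0,0,0,-0.8,55,0,0,0,0,0,0,55])

```text
clock: 32.1
tcp_pos: [577.6, -159.2, 62.8]
eef_rot: [-0.282, 0.959, -0.0, 0.0]
wrist_force: [-1.1, 0.7, 2.1]
grip_width: 61.0
grip_force: 44.9
```

Contact. I'll release, lift and check the cover.

Request:
servo_tool(plan=[0,0,0,0,0,-0.4,55,0,0,0,0,0,0,75,0,0,0,0,0,0,80,0,0,0,0,0,0,80,0,0,0,0,0,20,80,0,0,0,0,0,50,80,0,0,0,0,0,50,0,0,0,0,0,0,0,0,0,0,0,0,0,0,0,0,0,0,0,0,0,0])

```text
clock: 33.35
tcp_pos: [576.4, -158.7, 180.3]
eef_rot: [-0.282, 0.959, 0.001, -0.001]
wrist_force: [0.0, -0.0, 0.8]
grip_width: 6.9
grip_force: 0.0
```

```bash
python3 - <<'E'
from h import *
pose()
for n in("side","wrist","top"):
  p=camera_params(n);im=read_camera(n);np.save(f"{n}.npy",im)
  for c in rects(im,(0,170,60),(6,255,255),60)+rects(im,(174,170,60),(180,255,255),60): 
    x,y,w,h=cv2.boundingRect(c);z=106
    f=fit(n,c,z,p)
    if abs(f[0]-577)<150 and abs(f[1]+160)<150: print(n,(x,y,w,h),f)
E
```

```text
t 33.35 tcp [ 576.4 -158.7  180.3] yaw 122.75 tilt [-0.003  0.001 -1.   ] F [ 0.  -0.   0.8] w 6.9 gf 0.0 j6 -0.96
side (293, 198, 62, 42) [ 578.2 -167.4  148.4   71.9   32.8]
wrist (276, 115, 80, 161) [ 576.8 -159.2  138.1   61.5   32.9]
top (340, 163, 14, 24) [ 609.6 -129.9   53.1   49.3   33.9]
```

The cover is centred to within 1 mm at (576.8,-159.2), 32.9°. Now I'll press with shut fingers.

Request:
servo_tool(plan=[0,0,0,0.5,-0.3,-40,0,0,0,0,0,0,-30,0,0,0,0,0,0,-15,0,0,0,0,0,0,-3,0,0,0,0,0,0,0,0])

```text
clock: 34.12
tcp_pos: [578.6, -159.7, 94.7]
eef_rot: [-0.282, 0.959, -0.0, 0.0]
wrist_force: [-0.5, -0.3, 0.5]
grip_width: -0.1
grip_force: 0.0
```

Request:
servo_tool(plan=[0,0,0,0,0,-1.5,0,0,0,0,0,0,0,0])

```text
clock: 34.38
tcp_pos: [578.5, -159.6, 93.2]
eef_rot: [-0.282, 0.959, -0.0, 0.0]
wrist_force: [0.3, 0.2, -0.0]
grip_width: -0.0
grip_force: 0.0
```

Request:
servo_tool(plan=[0,0,0,0,0,-1.5,0,0,0,0,0,0,0,0])

```text
clock: 34.62
tcp_pos: [577.9, -159.4, 91.0]
eef_rot: [-0.282, 0.959, -0.0, -0.0]
wrist_force: [1.2, -0.6, -0.3]
grip_width: 0.4
grip_force: 0.0
```

Request:
servo_tool(plan=[0,0,0,0,0,-1.5,0,0,0,0,0,0,0,0])

```text
clock: 34.88
tcp_pos: [577.8, -159.4, 89.3]
eef_rot: [-0.282, 0.959, 0.0, -0.0]
wrist_force: [0.2, -0.2, -0.3]
grip_width: 0.0
grip_force: 0.0
```

Request:
servo_tool(plan=[0,0,0,-0.5,0.2,-1,0,0,0,0,0,0,0,0])

```text
clock: 35.12
tcp_pos: [577.3, -159.2, 88.4]
eef_rot: [-0.282, 0.959, 0.0, -0.0]
wrist_force: [-0.7, -0.5, 0.4]
grip_width: -0.0
grip_force: 0.0
```

Request:
servo_tool(plan=[0,0,0,0,0,-1,0,0,0,0,0,0,0,0])

```text
clock: 35.38
tcp_pos: [577.4, -159.2, 87.4]
eef_rot: [-0.282, 0.959, 0.0, -0.0]
wrist_force: [0.0, -0.6, 1.1]
grip_width: 0.2
grip_force: 0.0
```

Request:
servo_tool(plan=[0,0,0,0,0,-1,0,0,0,0,0,0,0,0])

```text
clock: 35.62
tcp_pos: [577.4, -159.2, 86.4]
eef_rot: [-0.282, 0.959, 0.0, -0.0]
wrist_force: [0.0, 0.0, 0.2]
grip_width: 0.2
grip_force: 0.0
```

Request:
servo_tool(plan=[0,0,0,0,0,-1,0,0,0,0,0,0,0,0])

```text
clock: 35.88
tcp_pos: [577.4, -159.2, 85.4]
eef_rot: [-0.282, 0.959, 0.0, -0.0]
wrist_force: [-0.1, 0.0, 1.0]
grip_width: -0.4
grip_force: 0.0
```

Request:
servo_tool(plan=[0,0,0,0,0,-1,0,0,0,0,0,0,0,0])

```text
clock: 36.12
tcp_pos: [577.4, -159.2, 84.4]
eef_rot: [-0.282, 0.959, 0.0, -0.0]
wrist_force: [0.3, -0.2, 0.7]
grip_width: 0.0
grip_force: 0.0
```

Request:
servo_tool(plan=[0,0,0,0,0,-1,0,0,0,0,0,0,0,0])

```text
clock: 36.38
tcp_pos: [577.4, -159.2, 83.4]
eef_rot: [-0.282, 0.959, 0.0, -0.0]
wrist_force: [-0.0, -0.3, -0.6]
grip_width: 0.1
grip_force: 0.0
```

Request:
servo_tool(plan=[0,0,0,0,0,-1,0,0,0,0,0,0,0,0])

```text
clock: 36.62
tcp_pos: [577.4, -159.2, 82.4]
eef_rot: [-0.282, 0.959, 0.0, -0.0]
wrist_force: [-0.5, 0.4, 0.3]
grip_width: 0.2
grip_force: 0.0
```

Request:
servo_tool(plan=[0,0,0,0,0,-1,0,0,0,0,0,0,0,0])

```text
clock: 36.88
tcp_pos: [577.4, -159.2, 81.4]
eef_rot: [-0.282, 0.959, 0.0, -0.0]
wrist_force: [0.2, -0.6, -0.5]
grip_width: -0.1
grip_force: 0.0
```

Request:
servo_tool(plan=[0,0,0,0,0,-1,0,0,0,0,0,0,0,0])

```text
clock: 37.12
tcp_pos: [577.4, -159.2, 80.4]
eef_rot: [-0.282, 0.959, 0.0, -0.0]
wrist_force: [0.2, -0.8, -0.2]
grip_width: 0.0
grip_force: 0.0
```

Request:
servo_tool(plan=[0,0,0,0,0,-1,0,0,0,0,0,0,0,0])

```text
clock: 37.38
tcp_pos: [577.5, -159.2, 79.4]
eef_rot: [-0.282, 0.959, 0.0, -0.0]
wrist_force: [-0.4, 0.5, -0.3]
grip_width: -0.4
grip_force: 0.0
```

Request:
servo_tool(plan=[0,0,0,0,0,-1,0,0,0,0,0,0,0,0])

```text
clock: 37.62
tcp_pos: [577.5, -159.3, 78.7]
eef_rot: [-0.282, 0.959, -0.0, 0.0]
wrist_force: [-0.9, 0.1, 3.2]
grip_width: -0.1
grip_force: 1.5
```

Request:
servo_tool(plan=[0,0,0,0,0,-1,0,0,0,0,0,0,0,0])

```text
clock: 37.88
tcp_pos: [577.5, -159.2, 77.6]
eef_rot: [-0.282, 0.959, -0.0, 0.0]
wrist_force: [-0.6, 0.8, 3.5]
grip_width: -0.5
grip_force: 1.8
```

Contact at about 79. The spring is starting to yield at about 3 N, so I'll press on in small steps.

Request:
servo_tool(plan=[0,0,0,0,0,-1.5,0,0,0,0,0,0,-1.5,0,0,0,0,0,0,-1,0,0,0,0,0,0,0,0])

```text
clock: 38.38
tcp_pos: [577.5, -159.2, 73.5]
eef_rot: [-0.282, 0.959, -0.0, 0.0]
wrist_force: [-1.4, 1.0, 6.3]
grip_width: -0.3
grip_force: 2.8
```

Request:
servo_tool(plan=[0,0,0,0,0,-1.5,0,0,0,0,0,0,-1.5,0,0,0,0,0,0,0,0])

```text
clock: 38.75
tcp_pos: [577.5, -159.3, 70.7]
eef_rot: [-0.282, 0.959, -0.0, 0.0]
wrist_force: [-2.5, -0.1, 6.3]
grip_width: 0.3
grip_force: 3.5
```

```bash
python3 - <<'E'
from h import *
pose()
old=np.load("side.npy");im=read_camera("side")
def box(i,m):
    out=[]
    for c in rects(i,(0,170,60),(6,255,255),5)+rects(i,(174,170,60),(180,255,255),5):
        x,y,w,h=cv2.boundingRect(c)
        if 270<x<370 and 180<y<260: out.append((x,y,w,h,np.round(c[:,0,:].mean(0),1)))
    return out
print(box(old,0));print(box(im,0))
# plate shift in side view: optical match on plate's near corner region
g=lambda i:cv2.cvtColor(i,cv2.COLOR_RGB2GRAY)
T=g(old)[235:268,280:372]
r=cv2.matchTemplate(g(im)[230:285,276:376],T,cv2.TM_CCOEFF_NORMED);print(cv2.minMaxLoc(r),"rest (4,5)")
p=camera_params("side")
for z in(106,94):
    v=np.array(p["R"])@[577,-159,z]+p["t"];print(z,p["fy"]*v[1]/v[2]+p["cy"])
E
```

```text
t 38.75 tcp [ 577.5 -159.3   70.7] yaw 122.75 tilt [ 0. -0. -1.] F [-2.5 -0.1  6.3] w 0.3 gf 3.5 j6 -0.96
[(293, 198, 62, 42, array([323.3, 218.3]))]
[(293, 203, 61, 40, array([323.4, 222. ]))]
(-0.30621960759162903, 0.9189481735229492, (3, 22), (4, 7)) rest (4,5)
106 215.35190113887487
94 219.320996308723
```

Request:
servo_tool(plan=[0,0,0,0,0,-1.5,0,0,0,0,0,0,-1.5,0,0,0,0,0,0,-0.7,0,0,0,0,0,0,0,0,0,0,0,0,0,0,0,0,0,0,0,0,0,0])

```text
clock: 39.55
tcp_pos: [577.6, -159.3, 67.4]
eef_rot: [-0.282, 0.959, -0.0, 0.0]
wrist_force: [-2.4, -0.5, 8.1]
grip_width: 0.3
grip_force: 4.3
```

```bash
python3 - <<'E'
from h import *
pose();p=camera_params("side")
old=np.load("side.npy");im=read_camera("side")
g=lambda i:cv2.cvtColor(i,cv2.COLOR_RGB2GRAY).astype(np.float32)
def prof(i,u):  # subpixel red lower edge per column
    q=i.astype(int);m=(q[...,0]-q[...,1]-q[...,2]//1).clip(0)
    return m
# subpixel vertical edge: plate front corner (grey->black) and cover ends by 1-D correlation
for name,(x0,x1,y0,y1) in dict(plate_left=(283,315,222,258),plate_right=(335,368,222,258),base=(280,370,262,282)).items():
    k=16;A=[cv2.resize(g(i)[y0:y1,x0:x1],None,fx=1,fy=k,interpolation=2) for i in(old,im)]
    best=min(range(0,8*k),key=lambda s:np.mean(abs(A[0][:A[0].shape[0]-8*k]-A[1][s:A[1].shape[0]-8*k+s])))
    print(name,best/k,"px")
v=lambda z:(lambda c:p["fy"]*c[1]/c[2]+p["cy"])(np.array(p["R"])@[577,-159,z]+p["t"])
print("12mm =",v(94)-v(106),"px")
F=[state()["wrist_force"][2]]
for i in range(10): read_camera("top");F.append(state()["wrist_force"][2])
print("Fz mean",np.mean(F));pose()
n=read_camera("side")
m=cv2.inRange(cv2.cvtColor(n,cv2.COLOR_RGB2HSV),np.array((35,80,60)),np.array((85,255,255)));ys,xs=np.nonzero(m[180:260,270:370]);print("green px",len(xs),xs.mean()+270 if len(xs) else 0,ys.mean()+180 if len(ys) else 0)
E
```

```text
t 39.55 tcp [ 577.6 -159.3   67.4] yaw 122.76 tilt [ 0. -0. -1.] F [-2.4 -0.5  8.1] w 0.3 gf 4.3 j6 -0.96
plate_left 3.75 px
plate_right 3.75 px
base 0.0 px
12mm = 3.9690951698481456 px
Fz mean 8.670481794564786
t 40.1 tcp [ 577.5 -159.3   67.4] yaw 122.75 tilt [ 0. -0. -1.] F [-3.6  0.5  8.4] w -0.0 gf 4.3 j6 -0.96
green px 1 312.0 191.0
```

```bash
python3 - <<'E'
from h import *
p=camera_params("wrist");im=read_camera("wrist")
ok=False
for c in rects(im,(0,170,60),(6,255,255),800)+rects(im,(174,170,60),(180,255,255),800):
    f=fit("wrist",cv2.convexHull(c),70,p);print(f);ok|=abs((f[4]%90)-32.9)<2.5
pose()
if ok: print(finish_job())
E
```

```text
[ 562.8 -168.4  105.1   71.3   32.9]
t 40.2 tcp [ 577.6 -159.3   67.4] yaw 122.75 tilt [ 0. -0. -1.] F [-3.3  1.4  8.8] w 0.4 gf 4.3 j6 -0.96
the job is handed in; nothing more can be done
None
```

The planks and cover are stacked square on the tray, and I handed the job in after about 40 s with the fingers still holding the cover down at about 11–12 mm of travel (8.7 N), judged from how far the plate sank in the side camera because the pointer itself wasn't visible.

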